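Square a plate in the jig with the push stick

ROBOT

A 6-joint arm with a two-finger parallel gripper is mounted at the origin on the work surface. World frame = base frame: x ahead of the robot, y to its left, z up, the work surface at z = 0. Lengths are in m, angles in degrees, forces in N, time in s.
With the tool pointing down it reaches from about 0.35 to 0.725 m from the base axis. Payload 4.3 kg.
Tool frame: the origin (TCP) lies at the centre of the arm's flange, where the gripper is bolted on; the fingertips stand 173 mm ahead of it and the grasp point (between the pads) lies 155 mm ahead of it; z points along the fingers, y is the line along which they close (so a half turn about z gives the same grasp; the last joint's range is limited). The gripper opens to 85 mm and grips with 20 to 120 N. Pads are 22 mm wide; open, the fingers measure 114 mm over their backs; the gripper's body (76 mm by 85 mm) begins 54 mm behind the grasp point. The pads swing forward as they close: fully open they stand 13 mm farther back than shut.
Start: joints at [59.857, 21.618, 4.641, 73.018, 0, 83.68], TCP at [0.232, 0.526, 0.405] pointing down, gripper open.
Joint ranges: [-156.06, 156.06], [-48.1, 94.91], [-58.44, 69.94], [-101.28, 121.22], [-78.64, 73.56], [-180, 180]. Speed limits (degrees/s): [147.25, 147.25, 180, 180, 180, 180].

INTERFACE

Orientations are given as [roll, pitch, yaw] about the fixed x, y, z axes, in that order (R = Rz(yaw) Ry(pitch) Rx(roll)).
In Python, from station import * gives the robot as it stands.
- The arm moves only by the shell command python3 -m inch 'ROWS' [FORCE]. ROWS is JSON, a list of rows, each a list of 7 numbers: the finger opening in mm, from 0 to 85.4, then the shift along the tool's x, y, z in mm, then the turn, a rotation vector about the tool's x, y, z in degrees. A call has 1 to 8 rows; each row is the pose to reach, as a shift and turn from the pose commanded when the call began, along the tool's axes at that moment; what a row does not reach only later rows make up. A row lasts 1/10 s, in which the tool goes at most 50 mm and 8.59 degrees, less where a joint would pass 70% of its speed; a pose out of reach is approached as far as the arm can. A call with a gripper value outside its range is refused whole. The fingers move at their own pace and stop on an object; FORCE is the grip in N (left out, the last holds). Time passes only in rows, so rows that repeat a pose let the fingers close. It gives the time, the measured TCP pose, the force, the opening and the grip force at its end, in the units of the state.
- get_state(): the state, without advancing time (a new reading comes with each control period).
- camera(name): name is "scene" or "top" or "wrist"; returns the picture (384x512x3 uint8, red, green, blue); there is no depth.
- camera_model(name): a dict with "intrinsics" (3x3 intrinsics, pixels), "distortion" ([k1, k2, p1, p2, k3] as OpenCV has them; the pictures are not rectified), "R" (3x3) and "t" (3): a world point X has camera coordinates R X + t. Camera axes: x right, y down, z forward; pixel columns grow to the right and rows downward; lengths in m; the calibration is good to about 2 mm. A picture is of the moment at which its call begins: read the wrist's pose just before it. camera_model takes no time and is no camera call; for the wrist camera it gives the pose at the moment of the call.
- job_done(): hands the job in; it is judged then, once.
The state is a dict: "t": time; "joint_positions": joint angles; "joint_velocities": joint speeds; "tau": joint torques, N m; "tcp_pos": TCP position; "tool_rot": TCP orientation; "force": force on the tool from outside, world axes, zero at the start; "moment": the same for the moment, N m; "gripper_width": opening from 0.0 (shut) to 1.0 (fully open); "grip_force": force on a finger pad.
Only numpy, scipy, OpenCV 4.12 (cv2) and the standard library are available. Lean on these libraries where they do the work, as an engineer would, in place of code of your own. Each camera call takes 0.05 s, during which the arm holds its last target. There are 200 camera calls.

TASK

Tip the pivoted tube's mouth down so that the push stick inside slides out against the lip, then draw the stick out. With the held stick, never the gripper itself, nudge the flat metal plate on the jig until it lies flat with one long edge flush against the right-hand fence and one short edge flush against the far fence; then lay (do not drop) the stick down in the open tray and let go. Leave the hammer, the carton and the tape roll where they are.

Things in the scene. Friction and masses are not known exactly. Their poses are not given: they have to be found in the camera images.
- tube (a joint): Tilt of the grey square tube on the dark steel stand. 0 = level, grows as the mouth goes down, end stop at 0.56 rad. The hinge is stiff (0.35 N m, about 5 N pressed down on the tube's top near its mouth) and stays where it is left.
- stand: Fixed dark steel stand with two cheeks that carries the tube. Origin: middle of the cheeks, on the table. The hinge axis runs along y, 160 mm above the origin. The base plate is 12 mm high and reaches 60 mm to -x of the origin. The tube's mouth points to -x, roughly to the robot. The stand and the tray may stand on either side of the jig.
- tube_mouth (a point): Point turning with the tube: middle of the inner floor at the open mouth, 85 mm from the hinge towards the mouth, 23 mm below it when level. x runs to the closed end, z up from the floor. Tube 170 mm long, inside 28 wide x 46 high x 165 deep, walls 4 mm, its top face 50 mm above this point; smooth: the stick slides freely above about 0.35 rad.
- tube_lip (a point): Point turning with the tube: end of the open tongue that carries the inner floor on 80 mm beyond the mouth, at the foot of a lip 6 mm high, 6 mm thick. Axes as tube_mouth. The stick slides out until its nose stops here with 80 mm exposed; raise it about 9 mm off the tongue to draw it over the lip (14 mm of play under the tube's roof).
- stick: Loose light-wood push stick, 150 long (x) x 22 wide (y) x 32 high (z), 80 g; at first hidden level inside the tube. Origin: middle of its underside. x points from the nose (the end near the mouth) to the tail.
- stick_nose (a point): Middle of the lower edge of the stick's nose end.
- stick_tail (a point): Middle of the lower edge of the stick's tail end (stays inside the tube until drawn).
- stick_mid (a point): Centre of the stick's volume, 16 mm above the origin.
- plate: Loose bare aluminium plate, 120 (x) x 90 (y) x 8 mm, about 0.16 to 0.33 kg, lying on the jig askew, with four small dark spots near its corners and a dark disc in the middle (both flat). Origin: centre of its underside.
- jig: Fixed squaring jig: dark flat board 232 (x) x 192 (y) x 10 mm with two raised steel fences, 10 mm above the board and 12 mm wide, on its far (+x) and right (-y) edges. Origin: centre of its underside.
- corner (a point): Inside corner of the two fences, on the top face of the board, 104 mm to +x, 84 mm to -y and 10 mm above the jig's origin; axes those of the jig. The far fence's face is the plane x = 0, the right fence's the plane y = 0; the board lies at x < 0, y > 0. The squared plate has its centre at x = -60 mm, y = +45 mm and its x axis along x.
- tray_in (a point): Centre of the inner floor of the fixed open steel tray, 206 (x) x 86 (y) mm inside, floor 5 mm above the table, rim 19 mm above the floor.
- hammer: Loose hammer, leave alone. Lies beyond the jig.
- carton: Loose white carton 90 x 140 x 70 mm, leave alone. Origin: centre of its underside.
- tape: Loose roll of tape, 100 mm across, 45 mm high, leave alone. Origin: centre of its underside.
Things that resemble listed ones, but are neither listed nor needed, are in the scene too. What is shaped like the part that bears tray_in but pink is not meant.

How it is judged (in metres and radians):
On the way, in this order (a step that is already met when the one before it is completed fails the run):
1. the tube is tipped mouth down and the stick's nose stands at least 55 mm out of the mouth (value of joint tube above 0.3 rad and x of stick_nose in the frame of tube_mouth below -0.055 m), for 0.1 s.
2. the stick is held in the gripper and wholly out of the tube (x of stick_tail in the frame of tube_mouth below -0.003 m and contact force between the fingers and stick above 0.5 N), for 0.1 s.
3. while the gripper holds the stick, the plate lies flat with both edges flush against the fences (x of plate in the frame of corner above -0.0625 m and y of plate in the frame of corner below 0.0475 m and angle between the x axis of plate and the x axis of corner, either way round below 0.025 rad and z of plate in the frame of corner below 0.003 m and contact force between the fingers and stick above 0.5 N), for 0.1 s.
At the end, for the whole second after the job is handed in: Plate flat on the jig, a long edge within 2.5 mm of the right fence, a short edge within 2.5 mm of the far fence, square within 0.025 rad; stick at rest in the tray (its centre within 40 mm along and 38 mm across of the tray's middle, at most 21 mm above its floor) (x of plate in the frame of corner above -0.0625 m and y of plate in the frame of corner below 0.0475 m and angle between the x axis of plate and the x axis of corner, either way round below 0.025 rad and z of plate in the frame of corner below 0.003 m and x of stick_mid in the frame of tray_in between -0.04 and 0.04 m and y of stick_mid in the frame of tray_in between -0.038 and 0.038 m and z of stick_mid in the frame of tray_in below 0.021 m and linear speed of each of stick, plate below 0.02 m/s); the robot touches nothing.
It fails at once if the gripper or arm presses on the plate (over 1 N) (contact force between any of the fingers, the arm and plate above 1 N).
It fails at once if the stick is dropped into the tray (falls free at over 0.8 m/s) (horizontal distance between stick_mid and tray_in below 0.12 m and linear speed of stick above 0.8 m/s and contact force between the fingers and stick below 0.1 N).
It fails at once if the hammer, the carton or the tape roll is moved by more than 20 mm (distance of any of hammer, carton, tape from where it was at the start of the episode above 0.02 m).
It also fails if it takes over 61 s, if anything falls off the work surface, if the arm or the gripper's body presses on something with over 40 N, if the wrist force passes 120 N, or if a joint passes its speed limit or range.

## Working session

There is one attempt and no reset: what is moved stays moved. The work goes in short steps, Python scripts to look and compute and a shell command to move; the robot and the scene stay as the last step left them, time stands still between calls to the robot, and variables do not carry over. Pictures are saved under pics/ and viewed, at most 10 in all, crops included, and the job is handed in when it is done.

```bash
ls; mkdir -p pics
python3 - <<'E'
from station import *
import cv2,numpy as np
s=get_state();print(s)
for n in("scene","top"):
    im=camera(n);cv2.imwrite(f"pics/{n}0.png",im[:,:,::-1])
    m=camera_model(n);print(n,m)
E
```

```text
pics
{'t': 0.0, 'joint_positions': array([ 5.98560565e+01,  2.16625545e+01,  4.56316805e+00,  7.30189821e+01,
       -1.60721709e-03,  8.36824512e+01]), 'joint_velocities': array([-0.02728679,  0.02708679,  0.02192092,  0.12004783,  0.03567028,
        0.01074966]), 'tau': array([ 2.34497984e-04, -4.63603163e+01,  2.69875216e+01,  2.07351608e-02,
       -4.43207659e-05,  4.78636480e-06]), 'tcp_pos': array([0.23210571, 0.52574074, 0.40375556]), 'tool_rot': array([-1.79882173e+02, -1.14276680e-02,  1.56173595e+02]), 'force': array([-0.32763564, -1.14436153, -0.60664077]), 'moment': array([-0.03209185, -0.02366208, -0.04405356]), 'grip_force': 0.0, 'gripper_width': 0.9995609582840781}
scene {'intrinsics': array([[346.38271542,   0.        , 254.86192628],
       [  0.        , 346.38271542, 191.78259484],
       [  0.        ,   0.        ,   1.        ]]), 'distortion': array([0.03426751, 0.        , 0.        , 0.        , 0.        ]), 'R': array([[-5.25216704e-01,  8.50968488e-01,  2.16238385e-04],
       [ 5.68167179e-01,  3.50861234e-01, -7.44367149e-01],
       [-6.33508856e-01, -3.90831201e-01, -6.67770545e-01]]), 't': array([ 0.37396908, -0.15809874,  1.52555614])}
top {'intrinsics': array([[453.65042942,   0.        , 257.46382281],
       [  0.        , 453.65042942, 193.69451004],
       [  0.        ,   0.        ,   1.        ]]), 'distortion': array([0.00122725, 0.        , 0.        , 0.        , 0.        ]), 'R': array([[-0.02576662, -0.99911359, -0.0332885 ],
       [-0.9848363 ,  0.03108509, -0.1706786 ],
       [ 0.17156208,  0.02838592, -0.98476428]]), 't': array([-0.07957268,  0.51421412,  1.30313605])}
```

View pics/top0.png

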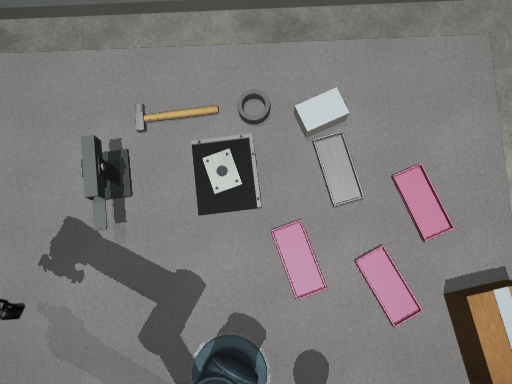

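View pics/scene0.png

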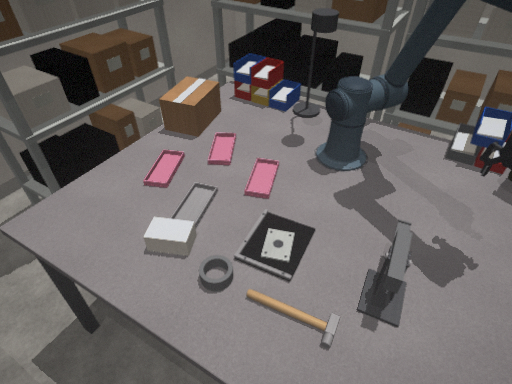

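The top view shows the tube on its stand at (92,168), the jig at (226,174) with the plate at (222,171), and the grey tray at (337,169). The tray could be confused with the pink ones at (299,259), (388,285) and (422,203), so by the description I choose the grey one. The tube is the only one of its kind. Next is a close crop.

```bash
cat > h.py <<'E'
import numpy as np, cv2
from station import *
from scipy.spatial.transform import Rotation as Ro
def ray(m,px):
    p=cv2.undistortPoints(np.array(px,float).reshape(-1,1,2),m["intrinsics"],m["distortion"]).reshape(-1,2)
    d=np.c_[p,np.ones(len(p))]@m["R"]; return -m["R"].T@m["t"],d
def onz(m,px,z):
    c,d=ray(m,px); return c+d*((z-c[2])/d[:,2])[:,None]
def proj(m,X):
    return cv2.projectPoints(np.array(X,float).reshape(-1,1,3),cv2.Rodrigues(m["R"])[0],m["t"],m["intrinsics"],m["distortion"])[0].reshape(-1,2)
E
python3 - <<'E'
import cv2,numpy as np
im=cv2.imread("pics/top0.png")
a=cv2.resize(im[126:236,74:274],None,fx=4,fy=4,interpolation=cv2.INTER_CUBIC)
cv2.imwrite("pics/c0.png",a)
b=cv2.imread("pics/scene0.png")[205:335,225:425]
cv2.imwrite("pics/c1.png",cv2.resize(b,None,fx=4,fy=4,interpolation=cv2.INTER_CUBIC))
E
```

```text
(no output)
```

View pics/c0.png

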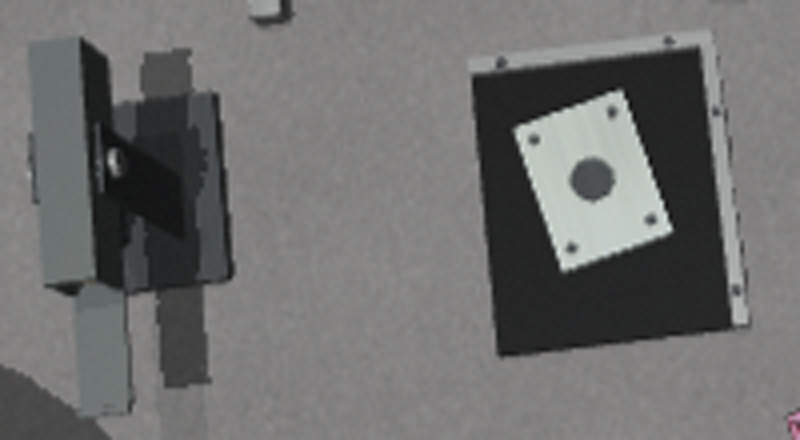

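View pics/c1.png

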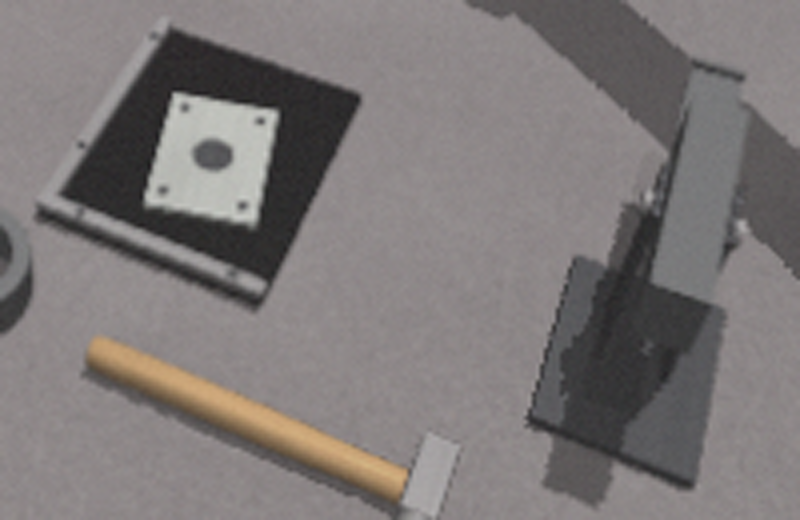

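Crop 1 shows the tube top corners at (28,44), (80,37), (95,280) and (43,286), the lip end at (82..131,413), and the plate corners at (513,128), (622,90), (673,233) and (562,272). The jig corners are at (468,60), (712,32), (748,325) and (498,355). Crop 2 shows the same parts from the other side and confirms the tube.

Run:
```python
from h import *
mt=camera_model("top");ms=camera_model("scene")
T=lambda L:(np.array(L,float)+.5)/4-.5+[74,126]
S=lambda L:(np.array(L,float)+.5)/4-.5+[225,205]
np.set_printoptions(precision=4,suppress=True)
def show(n,P):
    print(n,'\n',P[:,:2], 'mean',P[:,:2].mean(0)); 
    for a in range(len(P)-1):
        d=P[a+1]-P[a];print('  len %.4f ang %.1f'%(np.hypot(*d[:2]),np.degrees(np.arctan2(d[1],d[0]))))
show('tube',onz(mt,T([(28,44),(80,37),(95,280),(43,286)]),.187))
show('tubeS',onz(ms,S([(655,287),(720,305),(745,80),(692,65)]),.187))
show('lip',onz(mt,T([(82,415),(131,411)]),.143))
show('jigfence',onz(mt,T([(468,60),(712,32),(748,325)]),.020))
show('board in',onz(mt,T([(473,74),(699,47),(731,328)]),.015))
show('boardnear',onz(mt,T([(498,355)]),.010))
show('plate',onz(mt,T([(513,128),(622,90),(673,233),(562,272),(513,128)]),.018))
show('plateS',onz(ms,S([(145,205),(257,226),(279,110),(173,92)]),.018))
show('jigS',onz(ms,S([(266,290),(40,207),(165,22)]),.020))
show('tray',onz(mt,[(312,138),(343,132),(363,199),(333,206)],.024))
print(camera_model("wrist"), get_state()['tcp_pos'])
```

```text
tube 
 [[0.6605 0.382 ]
 [0.6642 0.3461]
 [0.4949 0.3298]
 [0.4919 0.3649]] mean [0.5779 0.3557]
  len 0.0361 ang -84.1
  len 0.1701 ang -174.5
  len 0.0352 ang 94.8
tubeS 
 [[0.6662 0.3503]
 [0.6584 0.3863]
 [0.4641 0.3555]
 [0.4689 0.3209]] mean [0.5644 0.3532]
  len 0.0369 ang 102.2
  len 0.1968 ang -171.0
  len 0.0350 ang -82.1
lip 
 [[0.4093 0.3527]
 [0.411  0.3189]] mean [0.4101 0.3358]
  len 0.0339 ang -87.0
jigfence 
 [[ 0.689   0.1091]
 [ 0.7046 -0.0804]
 [ 0.4753 -0.1021]] mean [ 0.623  -0.0245]
  len 0.1901 ang -85.3
  len 0.2304 ang -174.6
board in 
 [[ 0.6791  0.1061]
 [ 0.6945 -0.0699]
 [ 0.4741 -0.0891]] mean [ 0.6159 -0.0176]
  len 0.1766 ang -85.0
  len 0.2212 ang -175.0
boardnear 
 [[0.4596 0.0881]] mean [0.4596 0.0881]
plate 
 [[ 0.6341  0.0747]
 [ 0.6614 -0.0099]
 [ 0.5478 -0.047 ]
 [ 0.5204  0.0379]
 [ 0.6341  0.0747]] mean [0.5996 0.0261]
  len 0.0888 ang -72.1
  len 0.1194 ang -161.9
  len 0.0892 ang 107.9
  len 0.1195 ang 17.9
plateS 
 [[ 0.6633 -0.0078]
 [ 0.6347  0.0769]
 [ 0.5185  0.0373]
 [ 0.5479 -0.049 ]] mean [0.5911 0.0144]
  len 0.0893 ang 108.6
  len 0.1228 ang -161.2
  len 0.0912 ang -71.2
jigS 
 [[ 0.6845  0.1101]
 [ 0.7097 -0.0764]
 [ 0.4802 -0.0966]] mean [ 0.6248 -0.0209]
  len 0.1881 ang -82.3
  len 0.2304 ang -175.0
tray 
 [[ 0.6828 -0.2652]
 [ 0.6984 -0.3606]
 [ 0.489  -0.4078]
 [ 0.4707 -0.3178]] mean [ 0.5852 -0.3378]
  len 0.0967 ang -80.7
  len 0.2146 ang -167.3
  len 0.0919 ang 101.5
{'intrinsics': array([[280.163 ,   0.    , 254.7832],
       [  0.    , 280.163 , 189.0137],
       [  0.    ,   0.    ,   1.    ]]), 'distortion': array([-0.031,  0.   ,  0.   ,  0.   ,  0.   ]), 'R': array([[ 0.4043,  0.9146, -0.001 ],
       [ 0.883 , -0.39  ,  0.261 ],
       [ 0.2383, -0.1064, -0.9653]]), 't': array([-0.5744, -0.0337,  0.3774])} [0.2321 0.5258 0.4039]
```

```bash
cat >> h.py <<'E'
np.set_printoptions(precision=2,suppress=True)
def tube(th,yaw=5.3,h=(.578,.3557,.160)):
    Rz=Ro.from_euler('z',yaw,degrees=True); R=(Rz*Ro.from_euler('y',-th)).as_matrix(); return np.array(h),R
def down(yaw): return Ro.from_euler('xyz',[180,0,yaw],degrees=True).as_matrix()
def rel(P,R,ahead=.155):
    "shift (mm) and turn (deg) to put the point `ahead` of the flange at P with rotation R"
    s=get_state();R0=Ro.from_euler('xyz',s['tool_rot'],degrees=True).as_matrix()
    T=np.array(P)-R[:,2]*ahead
    print('tcp target',T*1000,'shift',R0.T@(T-s['tcp_pos'])*1000,'turn',Ro.from_matrix(R0.T@R).as_rotvec(degrees=True))
E
python3 - <<'E'
from h import *
h,R=tube(0.0)
print(h+R@[-.075,0,.027])
rel(h+R@[-.075,0,.027+.015],down(185.3),.173)
for th in(.45,.5): h,R=tube(th);print(th,h+R@[-.075,0,.027])
E
```

```text
[0.5  0.35 0.19]
tcp target [503.32 348.77 375.  ] shift [-319.61  -52.34   28.89] turn [ -0.1   -0.04 -29.12]
0.45 [0.5  0.35 0.15]
0.5 [0.5  0.35 0.15]
```

```bash
python3 -m inch '[[0,-45,-7,0,0,0,-5],[0,-90,-15,0,0,0,-10],[0,-135,-22,0,0,0,-15],[0,-180,-30,0,0,0,-20],[0,-225,-37,0,0,0,-25],[0,-270,-45,0,0,0,-29],[0,-319,-52,5,0,0,-29],[0,-320,-52,15,0,0,-29]]' 80
python3 - <<'E'
from h import *
h,R=tube(0.0)
rel(h+R@[-.075,0,.027+.002],down(185.3),.173)
for th in(.45,.5): h,R=tube(th);rel(h+R@[-.075,0,.027],down(185.3),.173)
E
```

```text
t: 0.9
tcp_pos: [0.5086, 0.3459, 0.3893]
tool_rot: [-179.9, 0.2, -175.2]
force: [-0.6, 0.1, 0.1]
gripper_width: 0.003
grip_force: 0.0
tcp target [503.32 348.77 362.  ] shift [ 5.1   3.37 27.26] turn [-0.06  0.17 -0.53]
tcp target [499.06 348.38 324.69] shift [ 9.49  3.37 64.56] turn [-0.06  0.17 -0.53]
tcp target [499.57 348.42 320.74] shift [ 8.99  3.38 68.51] turn [-0.06  0.17 -0.53]
```

```bash
python3 -m inch '[[0,5,3,15,0,0,-0.5],[0,6,3,25,0,0,-0.5],[0,7,3,33,0,0,-0.5],[0,8,3,41,0,0,-0.5],[0,9,3,49,0,0,-0.5],[0,9,3,57,0,0,-0.5],[0,9,3,64,0,0,-0.5],[0,9,3,67,0,0,-0.5]]'; python3 -m inch '[[0,0,0,0,0,0,0],[0,0,0,0,0,0,0],[0,0,0,0,0,0,0],[0,0,0,0,0,0,0]]'
python3 - <<'E'
from h import *
a=camera("scene")[205:335,300:500];b=camera("top")[126:236,30:230]
cv2.imwrite("pics/p1.png",cv2.resize(np.vstack([a,b]),None,fx=2.5,fy=2.5,interpolation=cv2.INTER_CUBIC)[:,:,::-1])
E
```

```text
t: 1.7
tcp_pos: [0.4939, 0.3516, 0.3222]
tool_rot: [-180.0, -0.1, -174.3]
force: [-3.7, -0.7, 4.4]
gripper_width: -0.005
grip_force: 2.6
t: 2.1
tcp_pos: [0.4951, 0.3515, 0.3229]
tool_rot: [180.0, 0.1, -174.3]
force: [-0.7, 0.9, 0.7]
gripper_width: 0.002
grip_force: 0.5
```

View pics/p1.png

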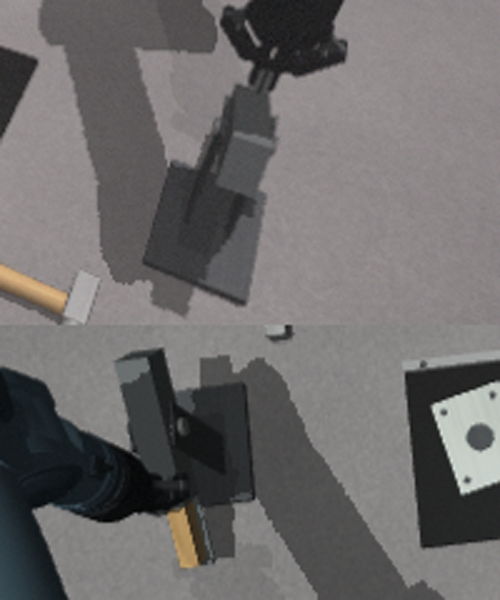

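The stick lies on the tongue, visible at (188,540) in the lower crop. I'll work out the tilt and the pre-grasp pose.

Run:
```python
from h import *
mt=camera_model("top")
q=lambda x,y:np.array([x/2.5+30-.3,(y-325)/2.5+126-.3])
print('seen far',q(115,362),q(160,348),'lip',q(182,568),q(207,563))
for th in(.42,.46,.5,.54):
    h,R=tube(th);print(th,proj(mt,[h+R@p for p in([.085,.018,.027],[.085,-.018,.027],[-.171,.018,-.017],[-.171,-.018,-.017])]).ravel())
h,R=tube(.48); Rt=np.c_[-R[:,0],R[:,1],-R[:,2]]
rel(h+R@[-.135,0,.061],Rt)
```

```text
seen far [ 75.7 140.5] [ 93.7 134.9] lip [102.5 222.9] [112.5 220.9]
0.42 [ 76.12 139.49  89.48 137.83 101.08 225.26 113.38 223.75]
0.46 [ 75.74 140.08  89.14 138.41 101.76 224.27 114.   222.77]
0.5 [ 75.38 140.72  88.81 139.05 102.42 223.2  114.6  221.71]
0.54 [ 75.04 141.41  88.5  139.73 103.04 222.06 115.17 220.57]
tcp target [359.45 335.43 289.25] shift [136.67  -2.61  33.53] turn [  0.11 -27.44   0.36]
```

```bash
python3 -m inch '[[0,0,0,-40,0,0,0],[85,45,0,-60,0,0,0],[85,90,0,-60,0,-4,0],[85,137,-2,-50,0,-12,0],[85,137,-2,-20,0,-20,0],[85,137,-2,10,0,-28,0],[85,137,-2,34,0,-28.5,0],[85,137,-2,34,0,-28.5,0]]'
python3 - <<'E'
from h import *
h,R=tube(.5); Rt=np.c_[-R[:,0],R[:,1],-R[:,2]]
rel(h+R@[-.135,0,.061],Rt)
cv2.imwrite("pics/w1.png",camera("wrist")[:,:,::-1]);m=camera_model("wrist")
import pickle;pickle.dump(m,open("w1.pkl","wb"))
for th in(.46,.5,.54):
    h,R=tube(th);print(th,proj(m,[h+R@p for p in([-.085,.018,.027],[-.085,-.018,.027],[-.171,.018,-.017],[-.171,-.018,-.017],[.085,.018,.027],[.085,-.018,.027])]).ravel())
E
```

```text
t: 3.0
tcp_pos: [0.3557, 0.3338, 0.2846]
tool_rot: [-179.7, 28.1, -174.1]
force: [-0.8, -0.3, -0.5]
gripper_width: 0.994
grip_force: 0.0
tcp target [356.92 335.19 284.84] shift [-1.3   1.27  0.45] turn [-0.04 -0.54  0.49]
0.46 [282.61 300.7  227.13 300.42 281.12 156.95 230.13 156.63 274.69 465.17
 232.37 465.03]
0.5 [282.18 295.95 227.57 295.68 280.23 156.34 230.93 156.03 274.99 469.09
 232.06 468.95]
0.54 [281.75 291.48 228.01 291.21 279.39 156.14 231.68 155.83 275.3  472.96
 231.73 472.81]
```

View pics/w1.png

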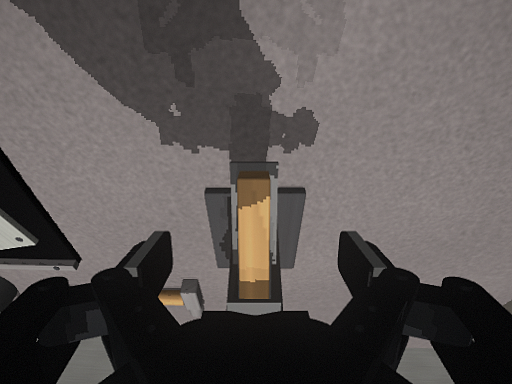

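The picture shows the lip at row 162 and the mouth edge at row 303 (columns 228–282). The stick is centred at column 254, so the tube stands about 4 mm farther off than estimated. Next I descend and grip.

```bash
python3 -m inch '[[85,-3,1,15,0,-0.5,0.5],[85,-5,1,30,0,-0.5,0.5],[85,-5,1,45,0,-0.5,0.5],[60,-5,1,55,0,-0.5,0.5],[45,-5,1,60,0,-0.5,0.5],[36,-5,1,61,0,-0.5,0.5],[30,-5,1,61,0,-0.5,0.5],[28,-5,1,61,0,-0.5,0.5]]' 60
python3 - <<'E'
from h import *
cv2.imwrite("pics/w2.png",camera("wrist")[120:340,130:380,::-1])
E
```

```text
t: 3.85
tcp_pos: [0.392, 0.3402, 0.2381]
tool_rot: [179.7, 29.1, -174.9]
force: [0.6, -0.2, 0.8]
gripper_width: 0.324
grip_force: 0.3
```

View pics/w2.png

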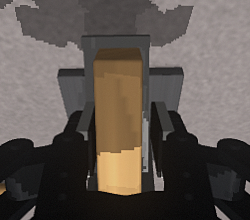

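```bash
python3 -m inch '[[20,0,0,0,0,0,0],[10,0,0,0,0,0,0],[5,0,0,0,0,0,0],[5,0,0,0,0,0,0],[5,0,0,0,0,0,0],[5,0,0,0,0,0,0]]' 90
python3 - <<'E'
from h import *
cv2.imwrite("pics/w3.png",camera("wrist")[120:340,130:380,::-1])
E
```

```text
t: 4.5
tcp_pos: [0.3921, 0.34, 0.2377]
tool_rot: [179.8, 29.1, -174.9]
force: [-0.9, -4.8, 5.3]
gripper_width: 0.243
grip_force: 88.1
```

```bash
python3 -m inch '[[5,0,0,-4,0,0,0],[5,0,0,-8,0,0,0],[5,0,0,-11,0,0,0],[5,0,0,-11,0,0,0]]'; python3 -m inch '[[5,6,0,0,0,0,0],[5,12,0,0,0,0,0],[5,18,0,0,0,0,0],[5,24,0,0,0,0,0]]'
```

```text
t: 4.95
tcp_pos: [0.3863, 0.3394, 0.2469]
tool_rot: [179.8, 28.9, -174.9]
force: [-0.4, -3.5, 1.9]
gripper_width: 0.242
grip_force: 88.3
t: 5.35
tcp_pos: [0.3652, 0.3377, 0.2352]
tool_rot: [179.7, 29.0, -174.9]
force: [1.7, -4.0, 2.7]
gripper_width: 0.232
grip_force: 88.4
```

```bash
python3 -m inch '[[5,8,-1,0,0,0,0],[5,18,-1,0,0,0,0],[5,30,-1,0,0,0,0],[5,42,-1,0,0,0,0],[5,54,-1,0,0,0,0],[5,66,-1,0,0,0,0],[5,76,-1,0,0,0,0],[5,76,-1,0,0,0,0]]'
python3 - <<'E'
from h import *
a=camera("scene")[165:335,330:500];b=camera("top")[140:310,30:200];c=camera("wrist")[60:345,110:395]
c=cv2.resize(c,(170,170));cv2.imwrite("pics/p3.png",cv2.resize(np.hstack([a,b,c]),None,fx=1.56,fy=1.56)[:,:,::-1])
E
```

```text
t: 6.15
tcp_pos: [0.2975, 0.33, 0.1972]
tool_rot: [179.8, 28.8, -174.7]
force: [-0.8, -0.1, 0.5]
gripper_width: 0.242
grip_force: 88.5
```

View pics/p3.png

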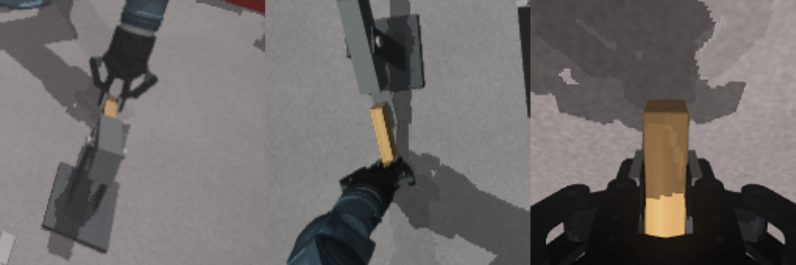

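The stick is clear of the tube and held, with its tail at (378,105) in the middle crop. I'll lift and level it.

```bash
python3 -m inch '[[5,10,0,-25,0,0,0],[5,15,0,-60,0,0,0],[5,15,0,-95,0,0,0],[5,15,0,-110,0,6,0],[5,15,0,-110,0,13,0],[5,15,0,-110,0,20,0],[5,15,0,-110,0,27,0],[5,15,0,-110,0,29,0]]'
cat >> h.py <<'E'
C=np.array([.693,-.069,.010]);YJ=5.2
RJ=Ro.from_euler('z',YJ,degrees=True).as_matrix()
def jig(x,y,z,yaw=0,ahead=.155): rel(C+RJ@(np.array([x,y,z])/1000),down(180+YJ+yaw),ahead)
E
python3 - <<'E'
from h import *
jig(-190,195,90)
E
```

```text
t: 7.1
tcp_pos: [0.2348, 0.3248, 0.288]
tool_rot: [179.7, -0.1, -174.9]
force: [1.3, 0.0, -0.9]
gripper_width: 0.238
grip_force: 88.2
tcp target [486.11 107.98 255.  ] shift [-230.99 -238.55   31.56] turn [ 0.25 -0.09 -0.07]
```

```bash
python3 -m inch '[[5,0,-40,0,0,0,0],[5,0,-80,0,0,0,0],[5,-35,-115,0,0,0,0],[5,-70,-150,0,0,0,0],[5,-110,-180,0,0,0,0],[5,-150,-210,5,0,0,0],[5,-190,-235,15,0,0,0],[5,-228,-238,25,0,0,0]]'; python3 -m inch '[[5,-2,0,5,0,0,0],[5,-2,0,5,0,0,0]]'
python3 - <<'E'
from h import *
jig(-190,195,60)
t=camera("top");s=camera("scene");w=camera("wrist")
cv2.imwrite("pics/t4.png",t[:,:,::-1])
hsv=cv2.cvtColor(t,cv2.COLOR_RGB2HSV);k=cv2.inRange(hsv,(8,80,60),(28,255,255));k[:125]=0;k[:,380:]=0
n,l,st,c=cv2.connectedComponentsWithStats(k);print(st[1:],c[1:])
a=cv2.resize(t[110:235,150:275],(400,400),interpolation=cv2.INTER_CUBIC)
cv2.imwrite("pics/p4.png",np.hstack([a,cv2.resize(w,(400,400))])[:,:,::-1])
m=camera_model("wrist");import pickle;pickle.dump(m,open("w4.pkl","wb"))
E
```

```text
t: 7.9
tcp_pos: [0.4847, 0.1055, 0.2614]
tool_rot: [179.9, 0.2, -175.0]
force: [0.8, 0.2, 0.2]
gripper_width: 0.242
grip_force: 88.5
t: 8.1
tcp_pos: [0.4845, 0.1082, 0.2554]
tool_rot: [179.8, -0.1, -174.8]
force: [-2.2, -0.0, -1.4]
gripper_width: 0.239
grip_force: 88.5
tcp target [486.11 107.98 225.  ] shift [-1.66 -0.46 30.45] turn [ 0.2  -0.06 -0.01]
[[179 164  10  22 144]
 [189 186   1   1   1]
 [183 206   9  11  80]] [[184.01 173.32]
 [189.   186.  ]
 [186.89 211.51]]
```

View pics/p4.png

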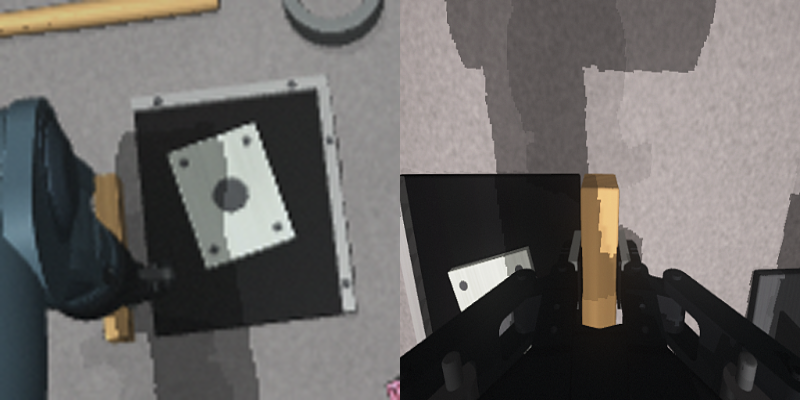

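The stick shows at (105,175)–(118,340) in the left panel, level and parallel to the jig. I'll measure how far it extends from the grasp.

Run:
```python
from h import *
mt=camera_model("top")
P=onz(mt,[(182,163.7),(188,217)],.110);print(P*1000)
s=get_state();g=s['tcp_pos']
print('rel grasp in jig axes mm',((P-g)@RJ)*1000)
```

```text
[[594.07 117.82 110.  ]
 [439.83 100.46 110.  ]]
rel grasp in jig axes mm [[ 111.56   -1.13 -146.59]
 [ -43.62   -4.44 -146.59]]
```

```bash
python3 - <<'E'
from h import *
jig(-186,175,28)
E
python3 -m inch '[[5,-4,-10,10,0,0,0],[5,-5,-20,30,0,0,0],[5,-5,-20,45,0,0,0],[5,-5,-20,55,0,0,0],[5,-5,-20,60,0,0,0],[5,-5,-20,62,0,0,0],[5,-5,-20,62,0,0,0]]'
python3 - <<'E'
from h import *
jig(-186,175,23)
E
```

```text
tcp target [491.9   88.42 193.  ] shift [ -7.18 -21.41  63.5 ] turn [ 0.23 -0.05  0.08]
t: 8.95
tcp_pos: [0.491, 0.0894, 0.1946]
tool_rot: [179.8, 0.0, -174.7]
force: [-1.3, -0.1, -0.8]
gripper_width: 0.237
grip_force: 88.5
tcp target [491.9   88.42 188.  ] shift [-0.81 -1.12  6.64] turn [0.24 0.02 0.06]
```

Next, probe gently for the board.

```bash
for i in 1 2 3; do python3 -m inch '[[5,0,0,1,0,0,0],[5,0,0,2,0,0,0],[5,0,0,2,0,0,0],[5,0,0,2,0,0,0]]' | egrep 'tcp|force:|rot'; done
```

```text
tcp_pos: [0.4912, 0.0894, 0.1927]
tool_rot: [179.8, 0.0, -174.8]
force: [0.4, 0.5, 0.0]
grip_force: 88.5
tcp_pos: [0.491, 0.0894, 0.1916]
tool_rot: [179.8, 0.1, -174.8]
force: [-4.7, 0.6, 10.1]
grip_force: 90.1
tcp_pos: [0.4909, 0.0895, 0.1915]
tool_rot: [179.8, 0.1, -174.7]
force: [-10.8, -0.7, 28.6]
grip_force: 92.8
```

```bash
python3 -m inch '[[5,0,0,-4,0,0,0],[5,0,0,-5.5,0,0,0],[5,0,-5,-5.5,0,0,0],[5,0,-10,-5.5,0,0,0],[5,0,-15,-5.5,0,0,0],[5,0,-20,-5.5,0,0,0],[5,0,-25,-5.5,0,0,0],[5,0,-25,-5.5,0,0,0]]';python3 -m inch '[[5,0,-4,0,0,0,0],[5,0,-8,0,0,0,0],[5,0,-12,0,0,0,0],[5,0,-16,0,0,0,0],[5,0,-20,0,0,0,0],[5,0,-24,0,0,0,0],[5,0,-28,0,0,0,0],[5,0,-28,0,0,0,0]]'
python3 - <<'E'
from h import *
jig(-186,101,29.5)
t=camera("top");w=camera("wrist")
cv2.imwrite("pics/t5.png",t[:,:,::-1])
a=cv2.resize(t[130:230,170:270],(400,400),interpolation=cv2.INTER_CUBIC)
cv2.imwrite("pics/p5.png",np.hstack([a,cv2.resize(w[150:350,0:512],(400,400))])[:,:,::-1])
E
```

```text
t: 10.95
tcp_pos: [0.4932, 0.0638, 0.1937]
tool_rot: [179.7, -0.0, -174.8]
force: [-0.3, 0.8, -0.7]
gripper_width: 0.239
grip_force: 88.6
t: 11.75
tcp_pos: [0.4959, 0.0359, 0.1938]
tool_rot: [179.8, -0.0, -174.8]
force: [-0.1, 0.1, -1.0]
gripper_width: 0.243
grip_force: 88.5
tcp target [498.61  14.73 194.5 ] shift [ -0.84 -21.36  -0.8 ] turn [ 0.2   0.   -0.02]
```

View pics/p5.png

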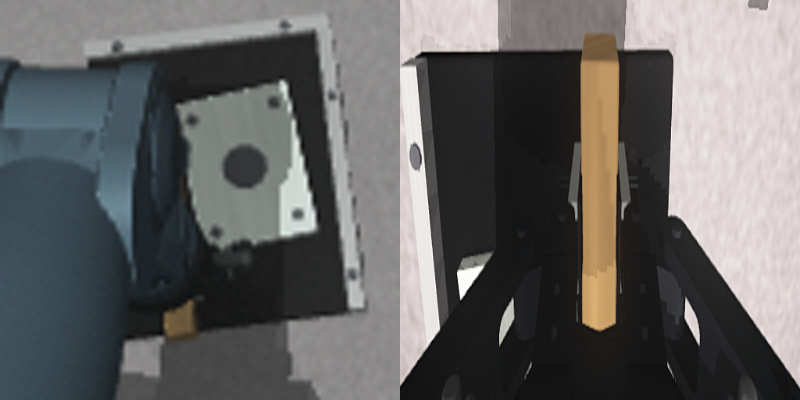

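Plate corners are now at (180,100), (288,82) and (317,232) in the left panel, so it is nearly square, with about 20 mm to go. The fingers, near (235,258), stay off it.

```bash
python3 -m inch '[[5,0,-3,0,0,0,0],[5,0,-6,0,0,0,0],[5,0,-9,0,0,0,0],[5,0,-12,0,0,0,0],[5,0,-14,0,0,0,0],[5,0,-16,0,0,0,0],[5,0,-16,0,0,0,0]]'|egrep 'tcp|force:';for i in 1 2 3 4; do python3 -m inch '[[5,0,-1,0,0,0,0],[5,0,-2,0,0,0,0],[5,0,-2,0,0,0,0]]' | egrep 'tcp|force:';done
```

```text
tcp_pos: [0.4973, 0.0203, 0.1937]
force: [-0.5, 0.8, -1.7]
grip_force: 88.5
tcp_pos: [0.4975, 0.0186, 0.1937]
force: [0.3, 1.5, -0.7]
grip_force: 88.5
tcp_pos: [0.4976, 0.0165, 0.1937]
force: [0.8, 2.4, -0.5]
grip_force: 88.5
tcp_pos: [0.4977, 0.0146, 0.1937]
force: [-0.4, 1.9, -0.3]
grip_force: 88.6
tcp_pos: [0.4979, 0.0125, 0.1936]
force: [-0.5, 2.7, 0.6]
grip_force: 88.6
```

```bash
for i in 1 2 3 4 5; do python3 -m inch '[[5,0,-0.7,0,0,0,0],[5,0,-1.5,0,0,0,0],[5,0,-1.5,0,0,0,0]]' | egrep 'tcp|force:';done
python3 - <<'E'
from h import *
s=get_state();print((s['tcp_pos']-C)@RJ*1000)
E
```

```text
tcp_pos: [0.4979, 0.0115, 0.1936]
force: [-1.2, 5.8, 2.0]
grip_force: 88.8
tcp_pos: [0.4978, 0.0106, 0.1936]
force: [-2.4, 8.3, 1.5]
grip_force: 89.0
tcp_pos: [0.4977, 0.0098, 0.1936]
force: [-2.6, 10.3, 4.6]
grip_force: 89.3
tcp_pos: [0.4977, 0.0092, 0.1936]
force: [-1.6, 14.9, 4.8]
grip_force: 89.4
tcp_pos: [0.4977, 0.0085, 0.1936]
force: [-2.6, 18.2, 5.3]
grip_force: 89.6
[-187.43   94.86  183.61]
```

```bash
python3 -m inch '[[5,0,5,0,0,0,0],[5,0,14,0,0,0,0],[5,0,16,-20,0,0,0],[5,0,16,-40,0,0,0],[5,40,5,-40,0,0,0],[5,80,-15,-40,0,0,0],[5,108,-35,-40,0,0,0],[5,108,-40,-40,0,0,0]]'|egrep 'tcp|force:'
python3 - <<'E'
from h import *
jig(-292,45,29)
t=camera("top");mt=camera_model("top");cv2.imwrite("pics/t6.png",t[:,:,::-1])
# plate: bright area inside the board
B=proj(mt,[C+RJ@(np.array(p)/1000) for p in([-218,178,8],[-3,178,8],[-3,3,8],[-218,3,8])])
k=np.zeros(t.shape[:2],np.uint8);cv2.fillPoly(k,[B.astype(np.int32)],255)
g=cv2.cvtColor(t,cv2.COLOR_RGB2GRAY);hs=cv2.cvtColor(t,cv2.COLOR_RGB2HSV)
k&=((g>75)&(hs[:,:,1]<70)).astype(np.uint8)*255
c=max(cv2.findContours(k,cv2.RETR_EXTERNAL,cv2.CHAIN_APPROX_NONE)[0],key=cv2.contourArea)
q=cv2.boxPoints(cv2.minAreaRect(c));P=(onz(mt,q,.018)-C)@RJ*1000;print(P[:,:2])
E
```

```text
tcp_pos: [0.3908, -0.0456, 0.2327]
force: [-0.2, -0.1, -0.7]
grip_force: 89.0
tcp target [398.12 -50.65 194.  ] shift [-7.02 -5.73 38.61] turn [ 0.17 -0.3  -0.19]
[[ -43.44   89.32]
 [ -43.85    2.12]
 [-166.42    2.1 ]
 [-166.11   87.97]]
```

```bash
python3 -m inch '[[5,-7,-6,10,0,0,0],[5,-7,-6,20,0,0,0],[5,-7,-6,30,0,0,0],[5,-7,-6,36,0,0,0],[5,-7,-6,38.5,0,0,0],[5,-7,-6,38.5,0,0,0]]'|egrep 'tcp|force:';python3 -m inch '[[5,-5,0,0,0,0,0],[5,-10,0,0,0,0,0],[5,-15,0,0,0,0,0],[5,-19,0,0,0,0,0],[5,-23,0,0,0,0,0],[5,-27,0,0,0,0,0],[5,-31,0,0,0,0,0],[5,-31,0,0,0,0,0]]'|egrep 'tcp|force:'
python3 - <<'E'
from h import *
jig(-231,45,29)
E
```

```text
tcp_pos: [0.402, -0.0495, 0.1942]
force: [-0.2, -0.5, -0.8]
grip_force: 89.0
tcp_pos: [0.4341, -0.0471, 0.195]
force: [-0.1, 0.6, -0.8]
grip_force: 89.0
tcp target [458.87 -45.12 194.  ] shift [-24.85  -0.34   1.  ] turn [0.24 0.08 0.05]
```

```bash
python3 -m inch '[[5,-3,0,0.5,0,0,0],[5,-6,0,0.5,0,0,0],[5,-9,0,0.5,0,0,0],[5,-12,0,0.5,0,0,0],[5,-15,0,0.5,0,0,0],[5,-18,0,0.5,0,0,0],[5,-18,0,0.5,0,0,0]]'|egrep 'tcp|force:';for i in 1 2 3 4 5; do python3 -m inch '[[5,-1,0,0,0,0,0],[5,-2,0,0,0,0,0],[5,-2,0,0,0,0,0]]' | egrep 'tcp|force:';done
python3 - <<'E'
from h import *
s=get_state();print((s['tcp_pos']-C)@RJ*1000)
E
```

```text
tcp_pos: [0.4519, -0.0454, 0.1945]
force: [-1.0, 0.3, -2.2]
grip_force: 89.0
tcp_pos: [0.4529, -0.0452, 0.1944]
force: [-4.1, -0.0, 0.4]
grip_force: 89.1
tcp_pos: [0.4553, -0.045, 0.1945]
force: [-2.1, -1.2, -0.3]
grip_force: 89.1
tcp_pos: [0.4573, -0.0448, 0.1945]
force: [-1.5, 0.5, 1.1]
grip_force: 89.1
tcp_pos: [0.4593, -0.0446, 0.1944]
force: [-3.8, -0.2, 0.3]
grip_force: 89.1
tcp_pos: [0.4604, -0.0444, 0.1941]
force: [-4.5, 0.9, 0.8]
grip_force: 89.2
[-229.41   45.53  184.14]
```

```bash
for i in 1 2 3 4; do python3 -m inch '[[5,-0.7,0,0,0,0,0],[5,-1.5,0,0,0,0,0],[5,-1.5,0,0,0,0,0]]' | egrep 'tcp|force:';done
cat >> h.py <<'E'
def plate():
    t=camera("top");mt=camera_model("top")
    B=proj(mt,[C+RJ@(np.array(p)/1000) for p in([-218,178,8],[-1,178,8],[-1,0,8],[-218,0,8])])
    k=np.zeros(t.shape[:2],np.uint8);cv2.fillPoly(k,[B.astype(np.int32)],255)
    g=cv2.cvtColor(t,cv2.COLOR_RGB2GRAY);hs=cv2.cvtColor(t,cv2.COLOR_RGB2HSV)
    k&=((g>75)&(hs[:,:,1]<70)).astype(np.uint8)*255
    c=max(cv2.findContours(k,cv2.RETR_EXTERNAL,cv2.CHAIN_APPROX_NONE)[0],key=cv2.contourArea)
    r=cv2.minAreaRect(c);q=cv2.boxPoints(r);print('plate',((onz(mt,q,.018)-C)@RJ*1000)[:,:2].round(1).tolist(),r)
    # dark spots: dark blobs within the plate rect
    k2=np.zeros_like(k);cv2.fillPoly(k2,[cv2.convexHull(c)],255);k2=cv2.erode(k2,np.ones((3,3),np.uint8))
    w=k2.astype(float)/255*np.clip(150-g.astype(float),0,100)
    n,l,st,_=cv2.connectedComponentsWithStats((w>15).astype(np.uint8))
    for i in range(1,n):
        ys,xs=np.nonzero(l==i);W=w[ys,xs];p=(xs@W/W.sum(),ys@W/W.sum())
        print(st[i,4],((onz(mt,[p],.018)-C)@RJ*1000)[0,:2].round(1))
E
python3 - <<'E'
from h import *
s=get_state();print((s['tcp_pos']-C)@RJ*1000)
plate()
E
```

```text
tcp_pos: [0.4608, -0.0443, 0.1939]
force: [-8.8, -1.5, 3.7]
grip_force: 89.5
tcp_pos: [0.4614, -0.0441, 0.1935]
force: [-9.5, -1.4, 1.6]
grip_force: 89.3
tcp_pos: [0.4618, -0.044, 0.1931]
force: [-12.5, -2.6, 5.3]
grip_force: 89.9
tcp_pos: [0.4622, -0.0438, 0.1929]
force: [-16.2, -2.9, 7.4]
grip_force: 90.3
[-227.54   46.01  182.91]
plate [[5.4, 179.6], [3.2, -1.8], [-81.4, -1.2], [-79.4, 178.3]] ((220.88414001464844, 152.9573211669922), (26.61400032043457, 58.52871322631836), 83.6598129272461)
311 [-18.8 123.4]
1 [ 0.9 68.6]
5 [-14.   11.8]
5 [-13.7  75.1]
107 [-59.9  38.1]
```

```bash
python3 -m inch '[[5,6,0,0,0,0,0],[5,15,0,-10,0,0,0],[5,15,0,-40,0,0,0],[5,0,35,-45,0,0,0],[5,-30,70,-45,0,0,0],[5,-75,78,-45,0,0,0],[5,-88,78,-45,0,0,0],[5,-88,78,-45,0,0,0]]'|egrep 'tcp|force:'
python3 - <<'E'
from h import *
jig(-140,118,29)
plate()
E
```

```text
tcp_pos: [0.5507, 0.0422, 0.2413]
force: [-0.4, 1.0, -1.7]
grip_force: 89.0
tcp target [542.88  35.83 194.  ] shift [ 8.63 -5.82 47.23] turn [0.22 0.35 0.11]
plate [[4.0, 88.8], [3.3, -1.6], [-125.6, -1.3], [-125.0, 87.7]] ((236.278076171875, 158.4102020263672), (40.767974853515625, 29.190942764282227), 83.41805267333984)
528 [-53.8  55.9]
5 [-14.   11.9]
4 [-104.    10.6]
10 [-120.8   10.5]
```

```bash
python3 -m inch '[[5,8,-3,15,0,0,0],[5,8,-3,30,0,0,0],[5,8,-3,42,0,0,0],[5,8,-3,47,0,0,0],[5,8,-8,47,0,0,0],[5,8,-13,47,0,0,0],[5,8,-16,47,0,0,0],[5,8,-16,47,0,0,0]]'|egrep 'tcp|force:'; for i in 1 2 3 4 5; do python3 -m inch '[[5,0,-0.7,0,0,0,0],[5,0,-1.5,0,0,0,0],[5,0,-1.5,0,0,0,0]]' | egrep 'tcp|force:';done;python3 - <<'E'
from h import *
s=get_state();print((s['tcp_pos']-C)@RJ*1000)
E
```

```text
tcp_pos: [0.5413, 0.0245, 0.193]
force: [-0.2, -0.1, -0.6]
grip_force: 89.0
tcp_pos: [0.5412, 0.0237, 0.1928]
force: [0.9, 0.2, 1.0]
grip_force: 89.0
tcp_pos: [0.5413, 0.0221, 0.1927]
force: [-0.6, 0.1, -0.1]
grip_force: 89.0
tcp_pos: [0.5415, 0.0206, 0.1927]
force: [0.4, 0.9, -0.2]
grip_force: 89.0
tcp_pos: [0.5416, 0.0191, 0.1927]
force: [0.7, 0.1, 0.0]
grip_force: 89.1
tcp_pos: [0.5417, 0.0176, 0.1927]
force: [-0.7, -1.1, 0.4]
grip_force: 89.1
[-142.81   99.93  182.65]
```

```bash
for i in 1 2 3 4 5; do python3 -m inch '[[5,0,-0.7,0,0,0,0],[5,0,-1.5,0,0,0,0],[5,0,-1.5,0,0,0,0]]' | egrep 'tcp|force:';done;python3 - <<'E'
from h import *
s=get_state();print((s['tcp_pos']-C)@RJ*1000)
E
```

```text
tcp_pos: [0.5419, 0.0161, 0.1927]
force: [0.2, 0.9, 0.4]
grip_force: 89.1
tcp_pos: [0.5419, 0.0152, 0.1926]
force: [-0.6, 4.3, 1.0]
grip_force: 89.2
tcp_pos: [0.5418, 0.0144, 0.1926]
force: [-1.0, 7.1, 1.8]
grip_force: 89.4
tcp_pos: [0.5418, 0.0137, 0.1926]
force: [-1.0, 11.2, 2.9]
grip_force: 89.5
tcp_pos: [0.5418, 0.0131, 0.1927]
force: [-1.9, 15.8, 4.2]
grip_force: 89.7
[-143.18   95.47  182.67]
```

```bash
python3 -m inch '[[5,0,6,0,0,0,0],[5,0,15,-10,0,0,0],[5,0,15,-45,0,0,0],[5,30,10,-80,0,0,0],[5,60,-10,-95,0,0,0],[5,80,-50,-95,0,0,0],[5,80,-95,-95,0,0,0],[5,80,-140,-95,0,0,0]]'|egrep 'tcp|force:';  python3 -m inch '[[5,0,-45,0,0,0,0],[5,0,-90,0,0,0,0],[5,0,-135,0,0,0,0],[5,0,-150,0,0,0,0],[5,0,-150,0,0,0,0]]'|egrep 'tcp|force:'
python3 - <<'E'
from h import *
plate()
mt=camera_model("top");im=cv2.imread("pics/top0.png")[:,:,::-1]
def disc(t,z=.018,guess=None):
    p=proj(mt,[guess])[0];g=cv2.cvtColor(np.ascontiguousarray(t),cv2.COLOR_RGB2GRAY)
    x,y=p.round().astype(int);r=9;s=g[y-r:y+r+1,x-r:x+r+1].astype(float);b=np.median(s[s>110]) if (s>110).any() else s.max()
    w=np.clip(b-15-s,0,None);Y,X=np.mgrid[-r:r+1,-r:r+1];w[(X**2+Y**2)>64]=0
    q=(x+(X*w).sum()/w.sum(),y+(Y*w).sum()/w.sum());return onz(mt,[q],z)[0]
a=disc(im,guess=[.591,.014,.018]);print('init disc',a)
t=camera("top");cv2.imwrite("pics/t7.png",t[:,:,::-1])
b=disc(t,guess=C+RJ@np.array([-.06,.045,.008]));print('disc',b,(b-C)@RJ*1000)
T=np.array([.585,-.338,.005]);yt=11.5;R=down(180+yt);rel(T-R[:,0]*-1*.036+[0,0,.09],R)
E
```

```text
tcp_pos: [0.4747, -0.1383, 0.2881]
force: [1.1, 0.1, -0.7]
grip_force: 89.2
tcp_pos: [0.4892, -0.2887, 0.2868]
force: [-0.6, 0.3, -1.2]
grip_force: 89.1
plate [[3.0, 179.8], [3.4, -1.2], [-125.6, -2.1], [-126.2, 176.0]] ((221.85386657714844, 160.33079528808594), (40.80742645263672, 58.42036056518555), 82.87498474121094)
612 [-38.9 122. ]
4 [-13.9  11.7]
4 [-13.3  74.9]
86 [-59.   43.6]
4 [-104.1   10.6]
4 [-103.7   75.6]
20 [-121.1   22.8]
5 [-119.7   71.3]
init disc [0.59 0.01 0.02]
disc [ 0.63 -0.03  0.02] [-58.91  43.7    8.  ]
tcp target [ 549.72 -345.18  250.  ] shift [-55.25 -64.87  36.  ] turn [ 0.29 -0.04 -6.29]
```

The plate's spots are at (-13.5, 12 and 75) and (-104, 11 and 75), so its centre is at about (-59, 43) and it is square, meaning it is flush. On to the tray.

```bash
python3 -m inch '[[5,-20,-25,0,0,0,-3],[5,-40,-50,5,0,0,-6],[5,-55,-65,15,0,0,-6.3],[5,-55,-65,30,0,0,-6.3],[5,-55,-65,36,0,0,-6.3],[5,-55,-65,36,0,0,-6.3]]'|egrep 'tcp|force:|rot'
python3 - <<'E'
from h import *
T=np.array([.585,-.338,.005]);R=down(191.5);rel(T-R[:,0]*-1*.036+[0,0,.03],R)
t=camera("top");mt=camera_model("top");cv2.imwrite("pics/t8.png",t[:,:,::-1])
hs=cv2.cvtColor(t,cv2.COLOR_RGB2HSV);k=cv2.inRange(hs,(8,80,60),(28,255,255));k[:125]=0;k[:,400:]=0;k[:,:280]=0
n,l,st,c=cv2.connectedComponentsWithStats(k);print(st[1:])
ys,xs=np.nonzero(k);print(onz(mt,[(xs[ys<=ys.min()+1].mean(),ys.min()),(xs[ys>=ys.max()-1].mean(),ys.max())],.072)*1000)
E
```

```text
tcp_pos: [0.5493, -0.3437, 0.2489]
tool_rot: [179.6, -0.1, -168.4]
force: [0.2, -0.0, -0.8]
grip_force: 89.2
tcp target [ 549.72 -345.18  190.  ] shift [-0.25 -1.96 58.85] turn [ 0.42 -0.13  0.13]
[[330 138   9  11  55]]
[[ 665.95 -328.93   72.  ]
 [ 635.79 -320.45   72.  ]]
```

```bash
python3 -m inch '[[5,0,-1,15,0,0,0],[5,0,-1,30,0,0,0],[5,0,-1,40,0,0,0],[5,0,-1,48,0,0,0],[5,0,-1,54,0,0,0],[5,0,-1,57,0,0,0],[5,0,-1,57,0,0,0]]'|egrep 'tcp|force:'; for i in 1 2 3; do python3 -m inch '[[5,0,0,1,0,0,0],[5,0,0,2,0,0,0],[5,0,0,2,0,0,0]]' | egrep 'tcp|force:'; done
```

```text
tcp_pos: [0.55, -0.3465, 0.1929]
force: [-0.6, -0.8, -0.2]
grip_force: 89.2
tcp_pos: [0.5502, -0.3467, 0.1913]
force: [-0.7, 0.0, -1.2]
grip_force: 89.2
tcp_pos: [0.55, -0.3465, 0.1889]
force: [-0.3, -0.5, -0.8]
grip_force: 89.2
tcp_pos: [0.5501, -0.3466, 0.1874]
force: [-2.5, -0.8, 1.9]
grip_force: 89.5
```

```bash
python3 -m inch '[[5,0,0,1,0,0,0],[5,0,0,1,0,0,0],[24,0,0,0.5,0,0,0],[30,0,0,0,0,0,0],[34,0,0,0,0,0,0],[34,0,0,0,0,0,0],[34,0,0,0,0,0,0],[34,0,0,0,0,0,0]]' 20;python3 -m inch '[[34,0,0,-10,0,0,0],[34,0,0,-25,0,0,0],[34,0,0,-50,0,0,0],[34,0,0,-90,0,0,0],[34,0,0,-120,0,0,0],[34,40,0,-120,0,0,0],[34,80,0,-120,0,0,0],[34,120,0,-120,0,0,0]]'; python3 -m inch '[[34,30,0,0,0,0,0],[34,30,0,0,0,0,0],[34,30,0,0,0,0,0]]' >/dev/null
python3 - <<'E'
from h import *
t=camera("top");mt=camera_model("top");cv2.imwrite("pics/t9.png",t[:,:,::-1])
hs=cv2.cvtColor(t,cv2.COLOR_RGB2HSV);k=cv2.inRange(hs,(8,80,60),(28,255,255));k[:125]=0;k[:,400:]=0;k[:,:280]=0
c=max(cv2.findContours(k,0,1)[0],key=cv2.contourArea);r=cv2.minAreaRect(c);print(r)
p=onz(mt,cv2.boxPoints(r),.037);print(p*1000,p.mean(0)*1000,(Ro.from_euler('z',-11.5,degrees=True).apply(p.mean(0)-[.585,-.338,0]))*1000)
plate();s=get_state();print(s['t'],s['force'],s['joint_velocities'])
E
```

```text
t: 30.05
tcp_pos: [0.5501, -0.3465, 0.187]
tool_rot: [179.8, 0.0, -168.5]
force: [-0.9, 0.4, -0.5]
gripper_width: 0.394
grip_force: 0.0
t: 30.85
tcp_pos: [0.4316, -0.3712, 0.3083]
tool_rot: [179.9, 0.1, -168.4]
force: [-0.8, -0.5, -0.0]
gripper_width: 0.396
grip_force: 0.0
((337.7510986328125, 168.56642150878906), (49.53564453125, 8.502866744995117), 75.0685806274414)
[[ 653.05 -308.68   37.  ]
 [ 659.01 -333.71   37.  ]
 [ 511.15 -363.24   37.  ]
 [ 505.33 -338.67   37.  ]] [ 582.13 -336.08   37.  ] [-2.42  2.46 37.  ]
plate [[3.0, 179.8], [3.4, -1.2], [-125.6, -2.1], [-126.2, 176.0]] ((221.85386657714844, 160.33079528808594), (40.80742645263672, 58.42036056518555), 82.87498474121094)
612 [-38.9 122. ]
4 [-13.9  11.6]
4 [-13.3  74.9]
86 [-59.   43.6]
4 [-104.1   10.6]
4 [-103.7   75.6]
20 [-121.1   22.7]
5 [-119.7   71.2]
31.25 [-0.32  0.1   0.13] [ 0.61  0.47  0.16 -0.1  -0.12 -0.05]
```

The stick is within 3 mm of the tray's centre, the plate hasn't moved since the last check, and the gripper is clear, so I'm handing in.

```bash
python3 -c "
from station import *
print(job_done())"
```

```text
the job is handed in; nothing more can be done
None
```

I handed the job in at about 31 s: by my camera measurements the plate is square and flush against both fences, and the stick lies at rest about 3 mm from the tray's centre; no verdict was returned.

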